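Prop up the folding splash shield and hold it

ROBOT

A 6-joint arm with a two-finger parallel gripper is mounted at the origin on the work surface. World frame = base frame: x ahead of the robot, y to its left, z up, the work surface at z = 0. Lengths are in m, angles in rad, forces in N, time in s.
With the tool pointing down it reaches from about 0.35 to 0.85 m from the base axis. Payload 8.1 kg.
Tool frame: the origin (TCP) lies at the very end of the fingers, on their centre line; the grasp point (between the pads) lies robot.grip_point_offset behind it (robot.grip_point_offset is the distance from the TCP to the grasp point, in m); z points along the fingers, y is the line along which they close (so a half turn about z gives the same grasp; the last joint's range is limited). The gripper opens to 93 mm and grips with 3 to 60 N. Pads are 15 mm wide; open, the fingers measure 128 mm over their backs; the gripper's body (75 mm by 188 mm) begins 65 mm behind the grasp point.
Start: joints at [1.068, 0.13, 1.488, -0, 1.523, -0.085], TCP at [0.243, 0.548, 0.189] pointing down, gripper open.
Joint ranges: [-2.96, 2.96], [-0.89, 2.26], [0.02, 2.5], [-1.34, 4.48], [0, 2.73], [-2.66, 2.66]. Speed limits (rad/s): [2.39, 2.39, 2.79, 3.14, 3.14, 3.14].

INTERFACE

Orientations are given as a rotation vector (axis times angle).
In Python, from plant import robot, eyes gives the robot as it stands. The module is installed in compiled form; this text tells all that it offers.
- The arm moves only by the tool apply_moves, never from a script. Its argument "steps" is one flat list of numbers, 7 for each row, row after row: the shift along the tool's x, y, z in units of 30 mm (1.0 is 30 mm), then the turn, a rotation vector about the tool's x, y, z in units of 6 degrees (1.0 is 6 degrees), then the opening in per cent of the stroke, from 0 (shut) to 100 (fully open). In form: [dx, dy, dz, ax, ay, az, fingers, dx, dy, dz, ax, ay, az, fingers, ...]. A call has 1 to 12 rows; each row shifts and turns the commanded pose from where the row before left it, along the tool's axes as they then stand; what a row does not reach is not made up. A row lasts 1/12 s, in which the tool goes at most 41.7 mm and 7.16 degrees, less where a joint would pass 70% of its speed; a pose out of reach is approached as far as the arm can. A call is refused whole if a number of a shift passes 1 or a number of a turn 1, either way. A call with a gripper value outside its range is refused whole. The fingers move at their own pace and stop on an object; "grip_force" is the grip in N (left out, the last holds). Time passes only in rows, so rows that do not move let the fingers close. It gives the time, the measured TCP pose, the force, the opening and the grip force at its end, in the units of the state.
- robot.read_state(): the state, without advancing time (a new reading comes with each control period).
- eyes.read_camera(name): name is "scene" or "top" or "wrist"; returns the picture (420x560x3 uint8, red, green, blue); there is no depth.
- eyes.calibration(name): a dict with "K" (3x3 intrinsics, pixels), "k1" (the pictures are not rectified: a ray, as slopes to the right and down, at radius r is drawn at 1 + k1 r^2 times it, then the intrinsics apply), "R" (3x3) and "t" (3): a world point X has camera coordinates R X + t. Camera axes: x right, y down, z forward; pixel columns grow to the right and rows downward; lengths in m; the calibration is good to about 2 mm. A picture is of the moment at which its call begins: read the wrist's pose just before it. calibration takes no time and is no camera call; for the wrist camera it gives the pose at the moment of the call.
- robot.close_job(): hands the job in; it is judged then, once.
Trained networks look in the newest picture that a camera, given by its name, has taken for a name from the list of things; names that differ only in an ending like _2 or _b are one class to them, and where a whole thing is asked for, a point or a joint stands for the part that bears it (a point fixed in the world has none). Each returns a list of dicts, best first, with "conf" (0 to 1); they miss things now and then, are a little off and sometimes report something else, mostly with a low value. They report only what shows in the picture. A call takes as long as a camera call.
- eyes.search_frame(camera, thing): "rect" ([left, top, width, height] in pixels, round what is visible of it).
- eyes.place_of(camera, thing): "xy" ([column, row] in pixels: a listed point, or the origin of a listed thing).
The state is a dict: "t": time; "q": joint angles; "dq": joint speeds; "joint_torque": joint torques, N m; "tool_pos": TCP position; "orientation": TCP orientation; "force": force on the tool from outside, world axes, zero at the start; "wrist_torque": the same for the moment, N m; "opening": finger opening in m; "gripper_force": force on a finger pad.
Only numpy, scipy, OpenCV 4.12 (cv2) and the standard library are available. Lean on these libraries where they do the work, as an engineer would, in place of code of your own. Each camera call takes 0.05 s, during which the arm holds its last target. There are 200 camera calls.

TASK

Put the folding splash shield up in front of the flask: swing its prop leg down over centre until it snaps against its stop, then bring the shield up towards the robot until you feel the prop's rubber foot seat on its black pad. Finish still holding the shield there in the gripper's fingers, upright and still, with the foot pressed firmly but not hard onto the pad so that it cannot tip back while the pivot knobs are being tightened. Leave the glassware and bottles where they stand.

Things in the scene. Friction and masses are not known exactly. Their poses are not given: they have to be found in the camera images.
- base: Dark steel base bar of the splash shield, fixed to the bench, 300 x 56 x 12 mm, a black clamp knob outside each end, two rear rests (80 mm high, rubber bumpers) on its +x side. Origin: on the bench under the middle of the shield's pivot axis, which runs along the base's y, 36 mm up. x points level and square to the bar, away from the prop's side; z up.
- shield: Clear sheet in an aluminium frame 246 mm wide (y), 16 mm thick, 252 mm high, about 0.8 kg. Origin: middle of the pivot axis. z runs up the frame, vertical when upright; x is square to the sheet, away from the prop. It swings freely on the pivot (knobs slack). At the start it leans back to +x, 0.32 rad from upright, on the rear rests, and falls back there if let go while still short of upright.
- shield_handle (a point): Middle of the shield's handle bar: black rubber, 20 mm in diameter, 130 mm long along the shield's y, 292 mm up the shield's z from the pivot, its axis 40 mm above the top rail, on two 12 mm posts 100 mm apart. A push or pull here presses the prop's foot about 2.7 times as hard.
- prop (a joint): Angle q of the prop leg about its hub: 0 = folded level along the front of the shield, where a spring holds it; 1.75 = down against its stop. Over-centre spring: it pulls back to 0 below about 0.6 and snaps the leg on to 1.75 by itself beyond about 0.9. From 0 it takes about 2 N at prop_mid to move it.
- prop_hub (a point): Centre of the prop's red hub, on a stub in front of the shield's left post, at (-36, 100, 150) mm in the shield's frame. In that frame the hub's axis is (0.913, 0, -0.408), and the leg points from the hub along cos(q)*(0, -1, 0) + sin(q)*(-0.408, 0, -0.913), q being prop.
- prop_mid (a point): Point on the axis of the prop's yellow rod (10 mm in diameter) 130 mm from the hub: a good place to push it down.
- prop_end (a point): Nominal centre of the prop's black rubber foot (22 mm in diameter), 188 mm from the hub; the foot is screwed in or out by an unknown amount, up to 5 mm. So with the prop down it meets the pad with the shield anywhere from 0.05 rad short of upright to 0.05 rad past it: feel for it. The rubber gives about 1 mm under 15 N.
- pad: Black rubber landing pad for the prop's foot, 60 x 60 mm, 6 mm high, on a steel outrigger of the base, fixed to it. Origin: middle of its top face, at (-111, 133, 6) mm in the base's frame.
- flask: Glass conical flask behind the shield, base 82 mm across, 122 mm tall; origin under its middle.
- beaker: Glass beaker, 68 mm across, 90 mm tall; origin under its middle.
- mug: White ceramic mug, 92 mm across, 115 mm tall, handle to its +y; origin under its middle.
- wash_bottle: White wash bottle with a red cap and a bent nozzle to its -x, 68 mm across, 185 mm tall; origin under its middle.
- cylinder: Glass measuring cylinder, foot 64 mm across, tube 26 mm, 194 mm tall; origin under its middle.

How it is judged:
On the way, in this order (a step that is already met when the one before it is completed fails the run):
1. the prop is flipped over centre, down to its stop, with the shield still leaning back off its foot (value of joint prop above 1.62 rad and contact force between shield and pad below 0.5 N), for 0.2 s.
2. the shield is brought up, held in the fingers, until the prop's foot bears on its pad (value of joint prop above 1.62 rad and angle between shield's own z axis and vertical below 0.11 rad and contact force between shield and pad above 4 N and contact force between the fingers and shield above 1 N), for 0.2 s.
At the end, for the whole second after the job is handed in: The prop is against its stop (joint above 1.62 rad), the shield stands within 0.11 rad of upright and still (below 0.1 rad/s), its foot presses on the pad with 4 to 60 N, the fingers are holding the shield (contact above 1 N), and no glassware or bottle has moved 30 mm or leans more than 0.35 rad (all of step 2 and contact force between shield and pad below 60 N and angular speed of shield below 0.1 rad/s and angle between each of flask, beaker, mug, wash_bottle, cylinder's own z axis and vertical below 0.35 rad and distance of each of flask, beaker, mug, wash_bottle, cylinder from where it was at the start of the episode below 0.03 m); the arm keeps its last pose, push and grip.
It fails at once if a glass, mug or bottle is pushed 30 mm or more, or tipped (distance of any of flask, beaker, mug, wash_bottle, cylinder from where it was at the start of the episode above 0.03 m or angle between any of flask, beaker, mug, wash_bottle, cylinder's own z axis and vertical above 0.35 rad).
It fails at once if the shield is levered down on its foot with more than 100 N (contact force between shield and pad above 100 N).
It also fails if it takes over 64 s, if anything falls off the work surface, if the arm or the gripper's body presses on something with over 40 N, if the wrist force passes 120 N, or if a joint passes its speed limit or range.

## Working session

There is one attempt and no reset: what is moved stays moved. The work goes in short steps, Python scripts to look and compute and a tool call to move; the robot and the scene stay as the last step left them, time stands still between calls to the robot, and variables do not carry over. Pictures are saved under pics/ and viewed, at most 10 in all, crops included, and the job is handed in when it is done.

Besides the shell and the picture viewer there is one more tool, called as name(argument=value, ...), one argument or row to a line, values as JSON. apply_moves: Moves the arm, as the interface text tells. Its arguments: {"type":"object","properties":{"steps":{"type":"array"},"grip_force":{"type":"number"}},"required":["steps"]}

```bash
mkdir -p pics; cat > h.py <<'E'
import numpy as np, cv2
from plant import robot, eyes
from scipy.spatial.transform import Rotation as R
from scipy.optimize import least_squares
def shot(cam,fn):
    im=eyes.read_camera(cam); cv2.imwrite('pics/'+fn,im[:,:,::-1]); return im
def proj(c,X):
    p=c['R']@np.asarray(X)+c['t']; s=p[:2]/p[2]; s=s*(1+c['k1']*(s@s)); return (c['K']@np.r_[s,1])[:2]
E
python3 - <<'E'
from h import *
import json
s=robot.read_state(); print(s['t'],s['tool_pos'],s['orientation'],robot.grip_point_offset)
ims=[shot(c,c+'0.png') for c in ('scene','top')]
for c in ('scene','top'):
    k=eyes.calibration(c); print(c,np.round(k['K'],1).tolist(),k['k1'],np.round(-k['R'].T@k['t'],3))
    for th in ('base','shield','shield_handle','prop_hub','prop_mid','prop_end','pad'):
        print(c,th,[(np.round(d['xy'],1).tolist(),round(d['conf'],2)) for d in eyes.place_of(c,th)[:2]])
print(robot.read_state()['t'])
E
```

```text
0.0 [0.24315037 0.54785466 0.18820845] [-6.51421561e-01 -3.07283424e+00  2.74364301e-03] 0.0188
scene [[497.1, 0.0, 277.8], [0.0, 497.1, 212.2], [0.0, 0.0, 1.0]] -0.11650903628704366 [1.089 0.587 1.478]
scene base [([274.3, 224.8], 0.92)]
scene shield [([276.9, 219.7], 0.7)]
scene shield_handle [([249.3, 191.0], 0.83)]
scene prop_hub [([291.3, 217.4], 0.76)]
scene prop_mid [([263.6, 194.8], 0.72)]
scene prop_end [([247.8, 180.5], 0.72)]
scene pad [([324.9, 227.3], 0.77), ([235.9, 251.0], 0.63)]
top [[520.3, 0.0, 270.8], [0.0, 520.3, 209.8], [0.0, 0.0, 1.0]] 0.03633765537839721 [0.508 0.025 1.672]
top base [([283.8, 219.1], 0.91)]
top shield [([281.0, 219.6], 0.84)]
top shield_handle [([284.2, 181.2], 0.93), ([240.5, 256.7], 0.15)]
top prop_hub [([246.0, 217.7], 0.59)]
top prop_mid [([299.0, 213.1], 0.65)]
top prop_end [([317.9, 214.7], 0.94), ([243.0, 255.0], 0.75)]
top pad [([242.8, 254.2], 0.9)]
0.8
```

```bash
python3 -c "
import cv2,numpy as np
a=cv2.imread('pics/scene0.png');b=cv2.imread('pics/top0.png')
cv2.imwrite('pics/both.png',cv2.resize(np.vstack([a,b])[:, :],(400,600)))"
```

```text
(no output)
```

View pics/scene0.png

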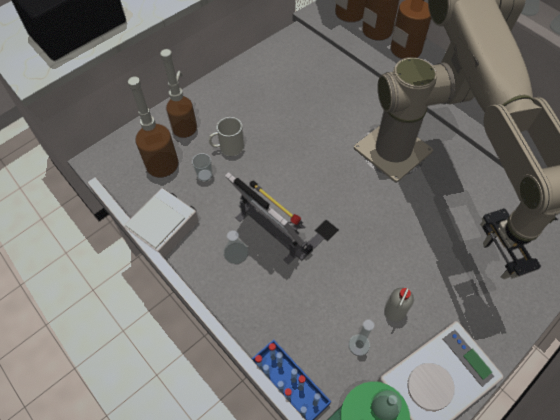

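View pics/top0.png

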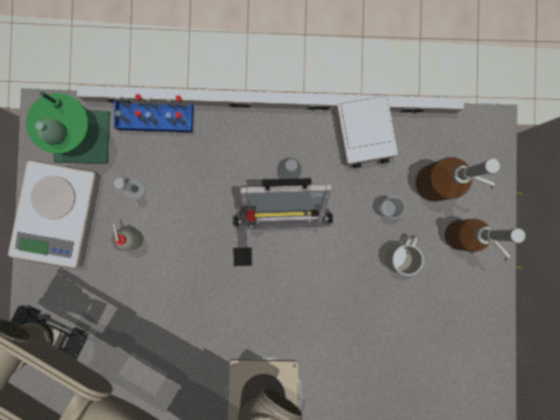

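The scene view shows the hub at about (296,219), the handle at (252,190) and the pad at (326,230). In the top view the hub is at (250,215), the yellow rod ends near (318,213), the handle is at (287,182) and the pad at (243,256). The shield faces the robot with almost no yaw. Next I'll fit the base pose to both views.

```bash
cat >> h.py <<'E'
def pts(p,lean,q=0.):
    x,y,yaw,z=p
    B=R.from_euler('z',yaw); S=B*R.from_euler('y',lean)
    o=np.array([x,y,z]); P=o+[0,0,.036]
    hub=np.array([-.036,.1,.15]); d=np.cos(q)*np.array([0,-1,0])+np.sin(q)*np.array([-.408,0,-.913])
    f=lambda v:P+S.apply(v)
    return dict(base=o,shield=P,shield_handle=f([0,0,.292]),prop_hub=f(hub),prop_mid=f(hub+.13*d),prop_end=f(hub+.188*d),pad=o+B.apply([-.111,.133,.006]))
E
python3 - <<'E'
from h import *
ob={'scene':dict(base=(274.3,224.8),shield=(276.9,219.7),shield_handle=(249.3,191),prop_hub=(293,218),prop_mid=(263.6,194.8),prop_end=(247.8,180.5),pad=(325.5,229)),
'top':dict(base=(283.8,219.1),shield=(281,219.6),shield_handle=(285.5,181.5),prop_hub=(248.5,216),prop_mid=(299,213.1),prop_end=(317.9,214.7),pad=(242.8,255))}
K={c:eyes.calibration(c) for c in ob}
def res(v):
    m=pts(v[:4],v[4]); return np.concatenate([proj(K[c],m[n])-ob[c][n] for c in ob for n in ob[c]])
r=least_squares(res,[.48,0,0,0,.32],loss='soft_l1'); print(np.round(r.x,4)); print(np.round(res(r.x).reshape(2,-1,2),1).tolist())
r2=least_squares(lambda v:res(np.r_[v,0,.32]),[.48,0,0],loss='soft_l1'); print(np.round(r2.x,4)); print(np.round(res(np.r_[r2.x,0,.32]).reshape(2,-1,2),1).tolist())
for n,v in pts(np.r_[r2.x,0],.32).items(): print(n,np.round(v,3))
E
```

```text
[ 0.5521 -0.0514  0.0484  0.0036  0.3224]
[[[0.5, 0.8], [-2.3, 0.6], [0.2, -0.1], [1.0, -0.3], [0.4, -2.7], [3.4, 0.7], [0.3, -0.3]], [[-0.2, 0.6], [3.1, -0.2], [2.9, -0.2], [3.0, -2.0], [-1.9, 0.0], [-0.4, -2.0], [-0.1, 0.4]]]
[ 0.5519 -0.0523  0.0487]
[[[0.4, 1.1], [-2.4, 0.9], [0.3, 0.3], [0.9, 0.1], [0.3, -2.3], [3.4, 1.1], [0.1, 0.0]], [[0.0, 0.7], [3.4, -0.1], [3.1, 0.3], [3.3, -1.7], [-1.7, 0.3], [-0.3, -1.8], [0.2, 0.4]]]
base [ 0.552 -0.052  0.   ]
shield [ 0.552 -0.052  0.036]
shield_handle [ 0.644 -0.048  0.313]
prop_hub [0.56  0.048 0.19 ]
prop_mid [ 0.566 -0.082  0.19 ]
prop_end [ 0.569 -0.14   0.19 ]
pad [0.435 0.075 0.006]
```

apply_moves(
  steps=[0,0,-0.95,0,0,-0.9,50,0,0,-0.95,0,0,-0.9,0,0,0,-0.95,0,0,-0.9,0,0,0,-0.95,0,0,-0.9,0,0,0,-0.95,0,0,-0.88,0,-0.36,-0.85,0,0,0,0,0,-0.36,-0.85,0,0,0,0,0,-0.36,-0.85,0,0,0,0,0,-0.36,-0.85,0,0,0,0,0,-0.36,-0.85,0,0,0,0,0,-0.36,-0.85,0,0,0,0,0],
)

```text
t: 1.72
tool_pos: [0.3163, 0.3978, 0.3318]
orientation: [-0.081, 3.14, 0.0]
force: [1.0, 0.3, 0.6]
opening: 0.0246
gripper_force: 0.0
```

apply_moves(
  steps=[-0.36,-0.85,0,0,0,0,0,-0.36,-0.85,0,0,0,0,0,-0.36,-0.85,0,0,0,0,0,-0.36,-0.85,0,0,0,0,0,-0.36,-0.85,0,0,0,0,0,-0.36,-0.85,0,0,0,0,0,-0.36,-0.85,0,0,0,0,0,-0.36,-0.85,0,0,0,0,0,-0.36,-0.85,0,0,0,0,0],
)

```text
t: 2.47
tool_pos: [0.4252, 0.1735, 0.332]
orientation: [-0.081, 3.14, 0.0]
force: [-0.1, -0.4, 0.1]
opening: 0.0003
gripper_force: 0.0
```

```bash
cat > look.py <<'E'
from h import *
import sys
s=robot.read_state(); print(s['t'],np.round(s['tool_pos'],4),np.round(R.from_rotvec(s['orientation']).as_matrix(),3).tolist(),np.round(s['force'],1),s['opening'])
k=eyes.calibration('wrist'); shot('wrist',sys.argv[1]+'.png')
out={}
for th in ('prop_hub','prop_mid','prop_end','shield_handle','pad','base'):
    d=eyes.place_of('wrist',th)[:2]; print(th,[(np.round(e['xy'],1).tolist(),round(e['conf'],2)) for e in d])
    m=pts([.552,-.052,.0487,.002],.32)[th]; print('   model',np.round(proj(k,m),1))
import pickle; pickle.dump(k,open(sys.argv[1]+'.pkl','wb'))
E
python3 look.py w1
```

```text
2.4667 [0.4252 0.1735 0.332 ] [[-0.999, -0.051, 0.001], [-0.051, 0.999, 0.0], [-0.001, 0.0, -1.0]] [-0.1 -0.4  0.1] 0.00025233634035323635
prop_hub []
   model [174.2 297.6]
prop_mid []
   model [ 71.8 295.4]
prop_end [([33.4, 297.3], 0.57)]
   model [ 28.9 294. ]
shield_handle []
   model [ 40.7 433.3]
pad [([225.7, 171.2], 0.66)]
   model [223.9 173.5]
base [([157.1, 233.6], 0.8)]
   model [153.5 235.1]
```

View pics/w1.png

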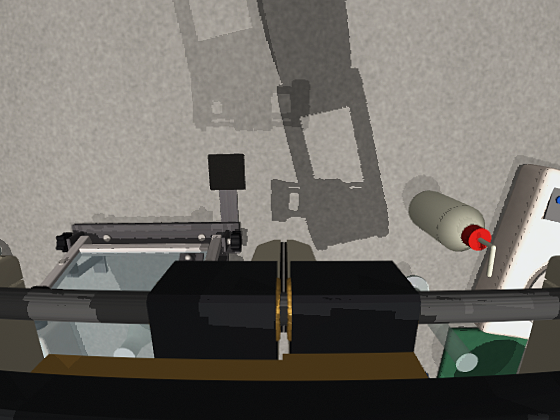

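The wrist view looks back from the fingers: the pad is at (226,171) and the base bar's far end at about (235,240), both within 4 px of the fitted model. The tool still needs to move to −y, in front of the rod.

apply_moves(
  steps=[-0.11,-0.82,0,0,0,0,0,-0.11,-0.82,0,0,0,0,0,-0.11,-0.82,0,0,0,0,0,-0.11,-0.82,0,0,0,0,0,-0.11,-0.82,0,0,0,0,0,-0.11,-0.82,0,0,0,0,0,-0.11,-0.82,0,0,0,0,0,-0.11,-0.82,0,0,0,0,0,-0.11,-0.82,0,0,0,0,0,-0.11,-0.82,0,0,0,0,0,0,0,0,0,0,0,0],
)

```text
t: 3.73
tool_pos: [0.4708, -0.0715, 0.3313]
orientation: [0.079, -3.14, 0.002]
force: [0.2, -0.1, -0.1]
opening: 0.0001
gripper_force: 0.0
```

```bash
python3 look.py w2
```

```text
3.7333 [ 0.4708 -0.0715  0.3313] [[-0.999, -0.05, -0.001], [-0.05, 0.999, -0.001], [0.001, -0.001, -1.0]] [ 0.2 -0.1 -0.1] 0.00011899186094895968
prop_hub [([383.9, 270.3], 0.46)]
   model [381.3 273.2]
prop_mid [([107.2, 232.7], 0.25)]
   model [270.7 273.5]
prop_end []
   model [221.2 273.3]
shield_handle []
   model [300.6 417.9]
pad [([373.9, 150.8], 0.65), ([385.5, 271.1], 0.32)]
   model [373.6 153.8]
base [([293.9, 216.6], 0.9)]
   model [292.1 217.7]
```

View pics/w2.png

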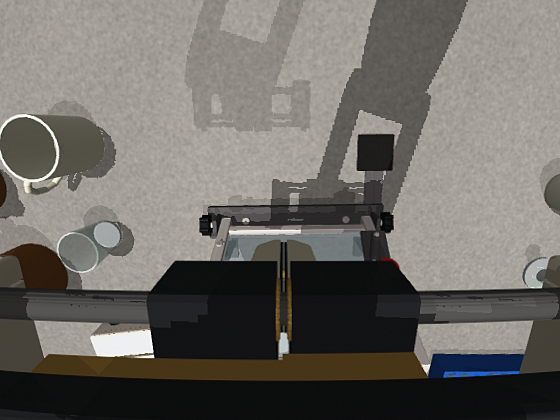

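The model agrees with the second wrist view: the pad is at (375,152), the bar at rows 207–230 and the hub at (388,266). The offset is only about 2 mm, so I'll use base ≈ (0.550, −0.051). Next I go above the rod.

apply_moves(
  steps=[-0.78,-0.07,0,0,0,0,0,-0.78,-0.07,0,0,0,0,0,-0.78,-0.07,0,0,0,0,0,-0.78,-0.07,0,0,0,0,0,0,0,0.8,0,0,0,0,0,0,0.8,0,0,0,0,0,0,0.8,0,0,0,0,0,0,0.8,0,0,0,0,0,0,0.8,0,0,0,0,0,0,0,0,0,0,0],
)

```text
t: 4.92
tool_pos: [0.5614, -0.0713, 0.2059]
orientation: [0.082, -3.132, -0.003]
force: [-1.6, 0.4, -1.1]
opening: 0.0004
gripper_force: 0.0
```

```bash
python3 - <<'E'
from h import *
s=robot.read_state(); print(s['tool_pos'],s['force'])
im=shot('scene','s1.png'); cv2.imwrite('pics/s1c.png',cv2.resize(im[150:270,200:360,::-1],None,fx=5,fy=5,interpolation=2))
p=[.55,-.051,.0487,.002]
M=np.array([-1,1,-1])
B=R.from_euler('z',.0487)
# tip path: contact corner at rod radius 118; tip centre 17.5 mm toward -y of corner
for q in (0,.2,.4,.6,.8,1.0,1.1):
    m=pts(p,.32,q); d=(m['prop_mid']-m['prop_hub'])/.13
    n=B.apply(R.from_euler('y',.32).apply(-np.sin(q)*np.array([0,-1,0])+np.cos(q)*np.array([-.408,0,-.913])))
    rc=.108+.005*min(q/.6,1)
    c=m['prop_hub']+rc*d-.005*n
    tip=c-B.apply([0,.0175,0])
    print(q,np.round(tip,3),np.round(B.inv().apply(tip-s['tool_pos'])*M/.03,2))
E
```

```text
[ 0.56138415 -0.07126751  0.2058601 ] [-1.6230571   0.44994824 -1.09625739]
0 [ 0.568 -0.076  0.195] [-0.2  -0.16  0.35]
0.2 [ 0.553 -0.077  0.179] [ 0.29 -0.17  0.89]
0.4 [ 0.538 -0.074  0.163] [ 0.78 -0.04  1.43]
0.6 [ 0.523 -0.066  0.148] [1.25 0.24 1.94]
0.8 [ 0.511 -0.053  0.134] [1.66 0.7  2.38]
1.0 [ 0.5   -0.036  0.124] [1.99 1.27 2.75]
1.1 [ 0.495 -0.027  0.119] [2.13 1.59 2.89]
```

View pics/s1c.png

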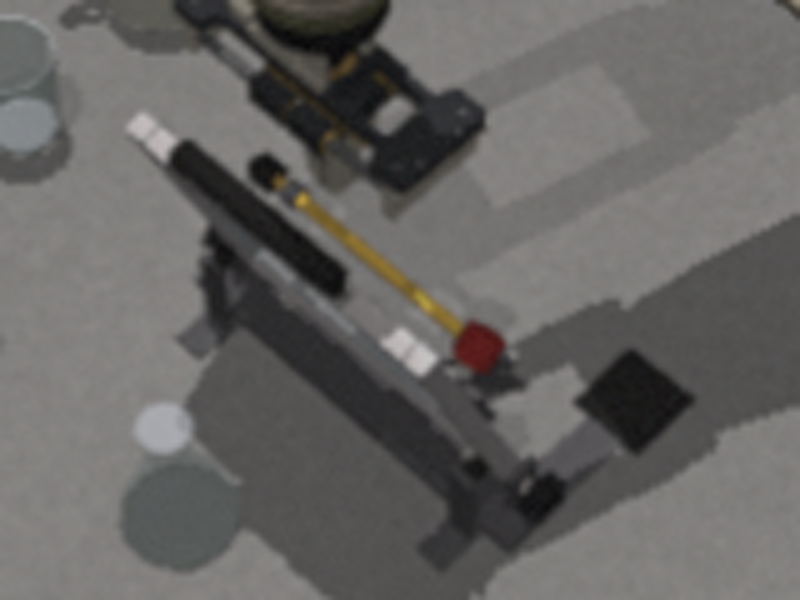

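```bash
python3 - <<'E'
from h import *
s=robot.read_state(); k=eyes.calibration('scene'); T=R.from_rotvec(s['orientation']); print(s['t'],s['tool_pos'],T.as_matrix().round(3).tolist(),s['force'],s['dq'])
for v in ([0,0,0],[0,.017,0],[0,0,-.084],[0,.094,-.084],[0,-.094,-.084],[0,0,-.15]):
    print(v,(proj(k,s['tool_pos']+T.apply(v))-[200,150])*5)
print('rod',[(proj(k,pts([.55,-.051,.0487,.002],.32)[n])-[200,150])*5 for n in('prop_mid','prop_end','prop_hub','shield_handle')])
E
```

```text
4.9667 [ 0.56234958 -0.07161019  0.20886516] [[-0.999, -0.052, -0.006], [-0.052, 0.999, 0.001], [0.006, 0.002, -1.0]] [-0.4881453  -0.26670047  0.36198622] [-0.00300766 -0.03111594 -0.07637032 -0.00170868  0.02970069 -0.00128248]
[0, 0, 0] [334.27982761 201.47596129]
[0, 0.017, 0] [353.70919735 217.81546211]
[0, 0, -0.084] [329.29135959 122.26467269]
[0, 0.094, -0.084] [444.25547842 217.04804163]
[0, -0.094, -0.084] [220.00332746  32.26984898]
[0, 0, -0.15] [325.02537854  54.38038077]
rod [array([323.26725032, 210.00758106]), array([259.35024595, 155.52715714]), array([473.43458815, 338.05139551]), array([251.66520076, 203.74041133])]
```

```bash
python3 - <<'E'
import cv2
im=cv2.imread('pics/s1.png')[160:215,240:310]; im=cv2.resize(im,None,fx=10,fy=10,interpolation=0); cv2.imwrite('pics/z.png',cv2.convertScaleAbs(im,alpha=1.5,beta=-40))
E
```

```text
(no output)
```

View pics/z.png

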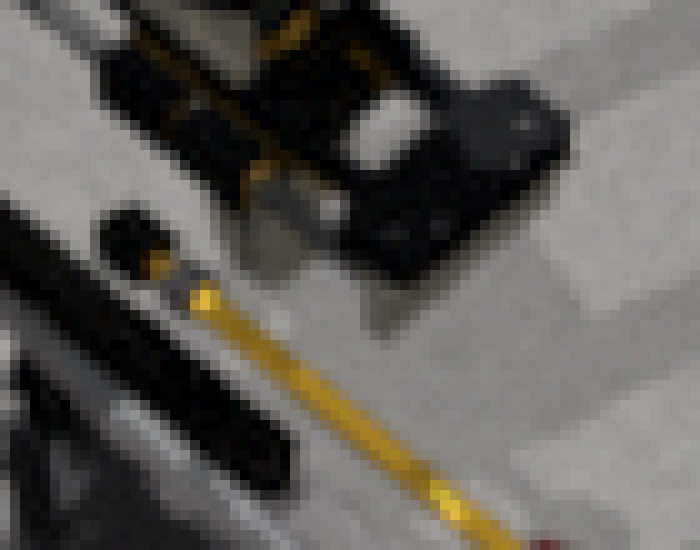

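The zoom shows the gripper body over (400,150), with beige finger parts near (260,240) and (385,315) on the robot's side of the rod. I'll check the tip's position against the wrist view.

```bash
python3 - <<'E'
from h import *
import pickle
k=pickle.load(open('w2.pkl','rb')); s=robot.read_state(); T=R.from_rotvec([0.079,-3.14,.002])
p0=np.array([.4708,-.0715,.3313])
for v in ([0,0,0],[.0075,.0175,0],[0,0,-.019],[0,0,-.084],[.0375,.094,-.084]): print(v,proj(k,p0+T.apply(v)).round(1))
print('cam',-k['R'].T@k['t']-p0)
k=eyes.calibration('scene')
T=R.from_rotvec(s['orientation'])
for v in ([0,0,0],[.0375,.094,-.084],[-.0375,.094,-.084],[-.0375,-.094,-.084],[.0375,.094,-.15],[-.0375,.094,-.15],[-.0375,-.094,-.15],): print(v,((proj(k,s['tool_pos']+T.apply(v))-[240,160])*10).round())
im=shot('wrist','w3.png'); cv2.imwrite('pics/w3.png',im[:,:,::-1])
E
```

```text
[0, 0, 0] [282.8 236.9]
[0.0075, 0.0175, 0] [309.5 226. ]
[0, 0, -0.019] [282.8 247.5]
[0, 0, -0.084] [282.6 307. ]
[0.0375, 0.094, -0.084] [525.7 217.2]
cam [-0.0697906  -0.00297047  0.19599623]
[0, 0, 0] [269. 303.]
[0.0375, 0.094, -0.084] [580. 256.]
[-0.0375, 0.094, -0.084] [395. 414.]
[-0.0375, -0.094, -0.084] [-53.  37.]
[0.0375, 0.094, -0.15] [584. 123.]
[-0.0375, 0.094, -0.15] [392. 284.]
[-0.0375, -0.094, -0.15] [ -73. -101.]
```

View pics/w3.png

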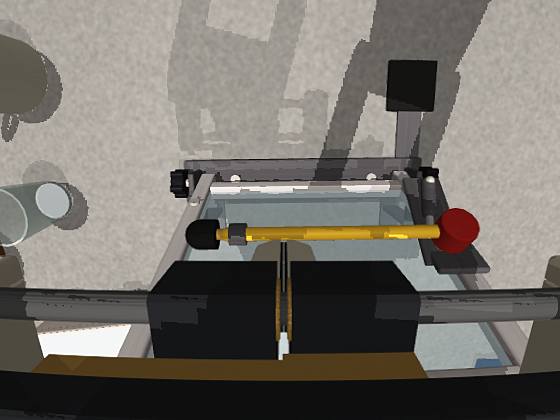

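The wrist view shows the tips at (283,240) right over the rod (row 233), about 130 mm from the hub. The rod's x is within 3 mm of the model. I'll push along the arc.

apply_moves(
  steps=[-0.12,-0.15,0.45,0,0,0,0,0.235,0,0.275,0,0,0,0,0.235,0,0.275,0,0,0,0,0.24,0.06,0.265,0,0,0,0,0.24,0.06,0.265,0,0,0,0],
)

```text
t: 5.43
tool_pos: [0.5406, -0.0755, 0.167]
orientation: [-0.08, 3.138, -0.001]
force: [0.2, 0.7, -0.5]
opening: 0.0008
gripper_force: 0.0
```

```bash
python3 - <<'E'
from h import *
im=shot('wrist','w4.png'); s=robot.read_state(); print(s['tool_pos'],s['force'])
E
```

```text
[ 0.53873462 -0.07501055  0.16502853] [ 2.46276009  0.13518154 -1.0566295 ]
```

View pics/w4.png

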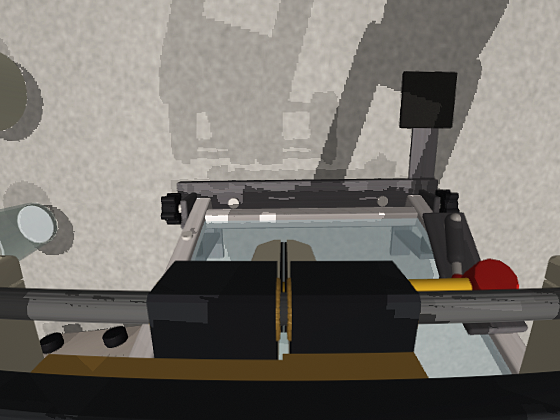

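The rod slipped behind the fingertips: it shows at row 285, still level, so nothing has been flipped. I'll back off, tilt the tool 18° (body towards the robot), go in behind the rod and push with the finger's front face.

apply_moves(
  steps=[0.7,0,0,0,0,0,0,0,0,-0.7,0,0,0,0,0,0,-0.7,0,0,0,0,0,0,-0.7,0,0,0,0,0,0,0,0,-1,0,0,0,0,0,0,-1,0,0,0,0,0,0,-1,0,0,-0.53,0,0.12,0,0,0,0,-0.53,0,0.12,0,0,0,0,-0.53,0,0.12,0,0,0,0,0,0,0,0,0,0,0],
)

```text
t: 6.4
tool_pos: [0.5696, -0.074, 0.2361]
orientation: [-0.073, 2.822, 0.01]
force: [0.2, 0.1, -0.1]
opening: 0.0003
gripper_force: 0.0
```

```bash
cat > path.py <<'E'
from h import *
eyes.read_camera('wrist')
s=robot.read_state(); T=R.from_rotvec(s['orientation']); print(s['t'],s['tool_pos'],T.as_matrix().round(3).tolist(),s['force'])
p=[.551,-.051,.0487,.002]; B=R.from_euler('z',.0487); S=B*R.from_euler('y',.32)
for q in (0,.2,.4,.6,.8,1.0,1.2):
    m=pts(p,.32,q); d=(m['prop_mid']-m['prop_hub'])/.13
    rc=.108+.012*min(q/.6,1)
    tip=m['prop_hub']+rc*d+B.apply([.0144,-.0175,-.0057])
    print(q,np.round(tip,3),np.round(T.inv().apply(tip-s['tool_pos'])/.03,2))
E
python3 path.py
python3 - <<'E'
from h import *
k=eyes.calibration('wrist'); p=[.551,-.051,.0487,.002]; m=pts(p,.32)
print({n:proj(k,m[n]).round() for n in('prop_hub','prop_mid','prop_end','pad')})
shot('wrist','w5.png')
print(eyes.place_of('wrist','prop_end')[:1],eyes.place_of('wrist','prop_hub')[:1],eyes.place_of('wrist','pad')[:1])
E
```

```text
6.45 [ 0.56857505 -0.07386828  0.2353004 ] [[-0.949, -0.052, 0.311], [-0.05, 0.999, 0.015], [-0.312, -0.001, -0.95]] [ 1.15274330e+00 -9.51740830e-04 -1.85618558e-01]
0 [ 0.58  -0.075  0.186] [ 0.16 -0.06  1.68]
0.2 [ 0.565 -0.078  0.17 ] [ 0.81 -0.12  2.04]
0.4 [ 0.549 -0.075  0.153] [ 1.48 -0.02  2.42]
0.6 [ 0.534 -0.068  0.136] [2.13 0.25 2.79]
0.8 [ 0.52  -0.054  0.122] [2.66 0.76 3.09]
1.0 [ 0.509 -0.035  0.111] [3.09 1.39 3.33]
1.2 [ 0.501 -0.014  0.103] [3.4  2.1  3.51]
{'prop_hub': array([441., 199.]), 'prop_mid': array([275., 198.]), 'prop_end': array([200., 198.]), 'pad': array([427.,  15.])}
[{'xy': [205.8, 200.4], 'conf': 0.56}] [{'xy': [445.4, 194.0], 'conf': 0.67}] [{'xy': [429.9, 12.0], 'conf': 0.59}]
```

View pics/w5.png

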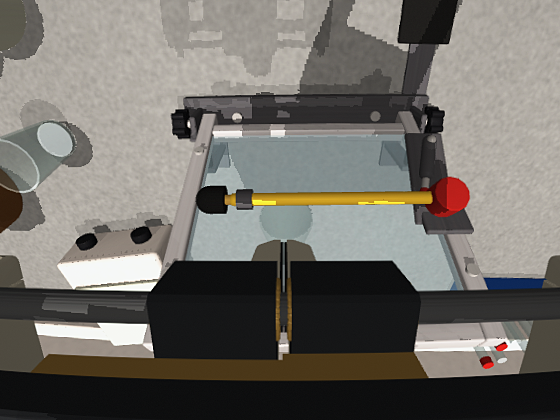

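The rod is level at row 198, exactly where the model puts it. Now I go in behind it and start pushing.

apply_moves(
  steps=[0.03,-0.02,0.56,0,0,0,0,0.03,-0.02,0.56,0,0,0,0,0.03,-0.02,0.56,0,0,0,0,0,0,0,0,0,0,0,0.36,-0.03,0.18,0,0,0,0,0.36,-0.03,0.18,0,0,0,0,0.335,0.05,0.19,0,0,0,0,0.335,0.05,0.19,0,0,0,0],
)

```text
t: 7.32
tool_pos: [0.5472, -0.0754, 0.1513]
orientation: [-0.072, 2.826, 0.011]
force: [-0.1, -0.9, 0.0]
opening: 0.0003
gripper_force: 0.0
```

```bash
python3 path.py; python3 -c "
from h import *
shot('wrist','w6.png')"
```

```text
7.3667 [ 0.54509321 -0.07482771  0.14874267] [[-0.951, -0.051, 0.306], [-0.049, 0.999, 0.017], [-0.306, 0.001, -0.952]] [ 0.28490779 -0.6519238  -1.46298166]
0 [ 0.58  -0.075  0.186] [-1.47 -0.07 -0.83]
0.2 [ 0.565 -0.078  0.17 ] [-0.83 -0.13 -0.46]
0.4 [ 0.549 -0.075  0.153] [-0.17 -0.03 -0.08]
0.6 [ 0.534 -0.068  0.136] [0.49 0.23 0.29]
0.8 [ 0.52  -0.054  0.122] [1.02 0.75 0.59]
1.0 [ 0.509 -0.035  0.111] [1.44 1.37 0.84]
1.2 [ 0.501 -0.014  0.103] [1.76 2.09 1.02]
```

View pics/w6.png

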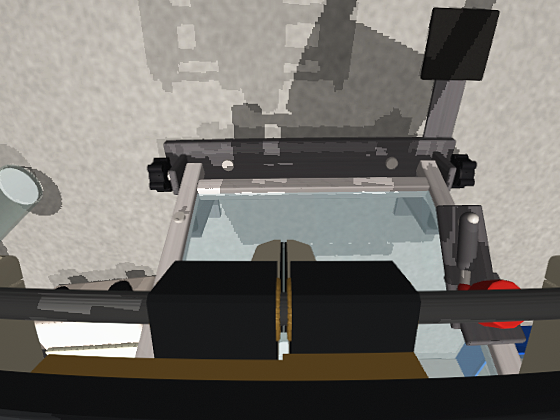

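```bash
python3 - <<'E'
from h import *
k=eyes.calibration('wrist'); p=[.551,-.051,.0487,.002]
for q in (0,.2,.4,.6,1.75):
    m=pts(p,.32,q); h=m['prop_hub']; d=(m['prop_mid']-h)/.13
    print(q,[proj(k,h+r*d).round().tolist() for r in (0,.03,.06,.1,.13,.188)])
k=eyes.calibration('scene')
shot('scene','s2.png')
for q in (0,.2,.4,.6,1.75):
    m=pts(p,.32,q); h=m['prop_hub']; d=(m['prop_mid']-h)/.13
    print(q,[proj(k,h+r*d).round().tolist() for r in (0,.03,.06,.1,.13,.188)])
im=cv2.imread('pics/s2.png')[160:240,240:340]
hsv=cv2.cvtColor(im,cv2.COLOR_BGR2HSV); m=cv2.inRange(hsv,(20,140,110),(35,255,255)); ys,xs=np.nonzero(m); print(sorted(zip((xs+240).tolist(),(ys+160).tolist()))[::4])
E
```

```text
0 [[489.0, 304.0], [441.0, 305.0], [391.0, 306.0], [323.0, 307.0], [272.0, 307.0], [173.0, 306.0]]
0.2 [[489.0, 304.0], [441.0, 295.0], [392.0, 286.0], [326.0, 272.0], [277.0, 262.0], [184.0, 243.0]]
0.4 [[489.0, 304.0], [442.0, 285.0], [396.0, 266.0], [334.0, 241.0], [289.0, 222.0], [206.0, 188.0]]
0.6 [[489.0, 304.0], [446.0, 276.0], [404.0, 249.0], [348.0, 213.0], [308.0, 188.0], [236.0, 141.0]]
1.75 [[489.0, 304.0], [490.0, 255.0], [490.0, 209.0], [490.0, 154.0], [489.0, 116.0], [487.0, 51.0]]
0 [[294.0, 218.0], [287.0, 212.0], [280.0, 206.0], [271.0, 198.0], [264.0, 192.0], [252.0, 181.0]]
0.2 [[294.0, 218.0], [288.0, 212.0], [282.0, 206.0], [275.0, 198.0], [269.0, 193.0], [259.0, 182.0]]
0.4 [[294.0, 218.0], [290.0, 212.0], [285.0, 207.0], [279.0, 199.0], [275.0, 194.0], [267.0, 185.0]]
0.6 [[294.0, 218.0], [291.0, 213.0], [288.0, 208.0], [284.0, 201.0], [281.0, 197.0], [276.0, 188.0]]
1.75 [[294.0, 218.0], [300.0, 219.0], [306.0, 219.0], [313.0, 220.0], [318.0, 221.0], [327.0, 222.0]]
[(255, 186), (261, 190), (263, 191), (264, 193), (265, 195), (267, 196), (269, 198), (271, 198), (272, 200), (274, 201), (275, 203), (277, 203), (278, 205), (280, 206), (281, 208), (283, 208), (285, 210), (286, 212), (288, 212), (289, 214), (290, 215), (291, 216)]
```

The rod is still folded: in the scene view it follows the q=0 line. I'll triangulate it from the wrist views.

```bash
python3 - <<'E'
from h import *
import pickle
k0=pickle.load(open('w2.pkl','rb')); T0=R.from_rotvec([0.079,-3.14,.002]); p0=np.array([.4708,-.0715,.3313])
# camera in tool frame
Rc=k0['R']@T0.as_matrix(); tc=k0['R']@p0+k0['t']
def cam(p,rv):
    T=R.from_rotvec(rv).as_matrix(); Rw=Rc@T.T; return dict(K=k0['K'],k1=k0['k1'],R=Rw,t=tc-Rw@p)
s=robot.read_state(); k=eyes.calibration('wrist'); c=cam(s['tool_pos'],s['orientation']); print('chk',np.abs(c['R']-k['R']).max(),np.abs(c['t']-k['t']).max())
w3=cam(np.array([.5623,-.0716,.2089]),R.from_matrix([[-0.999,-0.052,-0.006],[-0.052,0.999,0.001],[0.006,0.002,-1.0]]).as_rotvec())
w5=cam(np.array([.5686,-.0739,.2353]),R.from_matrix([[-0.949,-0.052,0.311],[-0.05,0.999,0.015],[-0.312,-0.001,-0.95]]).as_rotvec())
for nm,a,b in (('rodmid',(300,233.5),(300,198.5)),('foot',(204,235),(212,200)),('hub',(458,231),(450,196))):
    if nm=='rodmid':
        f=lambda v:[proj(w3,[v[0],-.08,v[1]])[1]-a[1],proj(w5,[v[0],-.08,v[1]])[1]-b[1]]; r=least_squares(f,[.565,.19])
    else:
        f=lambda v:np.r_[proj(w3,v)-a,proj(w5,v)-b]; r=least_squares(f,[.565,0,.19])
    print(nm,r.x.round(4),np.abs(r.fun).max().round(2))
for z in (0,.02,.05): print('tcp adv',z,proj(c,s['tool_pos']+R.from_rotvec(s['orientation']).apply([0,0,z])).round(1))
E
```

```text
chk 0.0004828151204854664 0.00015764013867722304
rodmid [0.5672 0.1888] 0.0
foot [ 0.5708 -0.129   0.189 ] 0.61
hub [0.56   0.0607 0.1845] 0.03
tcp adv 0 [282.8 236.9]
tcp adv 0.02 [282.8 227.5]
tcp adv 0.05 [282.9 216.1]
```

apply_moves(
  steps=[0.8,0,0,0,0,0,0,0,0,-0.8,0,0,0,0,0,0,-0.8,0,0,0,0,0,0,-0.8,0,0,0,0,0,0,0,0,-1,0,0,0,0,0,0,-1,0,0,0,0,0,0,-1,0,0,0,0,0,0,-1,0,0,0,0,0,0,0,0,0],
)

```text
t: 8.22
tool_pos: [0.5199, -0.0852, 0.2047]
orientation: [-0.062, 2.423, 0.038]
force: [-0.7, 0.7, -0.7]
opening: 0.0005
gripper_force: 0.0
```

```bash
cat > path2.py <<'E'
from h import *
eyes.read_camera('wrist')
s=robot.read_state(); T=R.from_rotvec(s['orientation']); M=T.as_matrix(); print(s['t'],s['tool_pos'],M.round(3).tolist(),s['force'])
p=[.551,-.049,.0487,.002]; B=R.from_euler('z',.0487)
tx,tz=M[:,0],M[:,2]
def show(n,tip): print(n,np.round(tip,3),np.round(T.inv().apply(tip-s['tool_pos'])/.03,2))
for q in (0,.2,.4,.6,.8,1.0,1.2):
    m=pts(p,.32,q); d=(m['prop_mid']-m['prop_hub'])/.13
    rc=.108+.012*min(q/.6,1)
    tip=m['prop_hub']+rc*d-B.apply([0,.0175,0])-.0125*tx+.014*tz
    if q==0: show('pre',tip-.003*tx-.05*tz); show('in',tip-.003*tx)
    show(q,tip)
E
python3 path2.py
```

```text
8.2667 [ 0.51988492 -0.08561786  0.20770779] [[-0.753, -0.054, 0.655], [-0.035, 0.998, 0.042], [-0.657, 0.009, -0.754]] [-0.09731195 -0.37189996  0.95266372]
pre [ 0.553 -0.075  0.229] [-1.32  0.31  0.21]
in [ 0.586 -0.073  0.191] [-1.32  0.31  1.88]
0 [ 0.584 -0.073  0.189] [-1.22  0.31  1.88]
0.2 [ 0.569 -0.075  0.173] [-0.48  0.24  1.96]
0.4 [ 0.553 -0.073  0.156] [0.28 0.34 2.05]
0.6 [ 0.538 -0.066  0.139] [1.03 0.6  2.14]
0.8 [ 0.525 -0.051  0.126] [1.63 1.11 2.21]
1.0 [ 0.514 -0.033  0.115] [2.13 1.73 2.27]
1.2 [ 0.505 -0.012  0.107] [2.49 2.45 2.32]
```

apply_moves(
  steps=[-0.66,0.15,0.1,0,0,0,0,-0.66,0.15,0.1,0,0,0,0,0,0,0,0,0,0,0,0,0,0.56,0,0,0,0,0,0,0.56,0,0,0,0,0,0,0.56,0,0,0,0,0,0,0,0,0,0,0,0.42,-0.03,0.04,0,0,0,0,0.42,-0.03,0.04,0,0,0,0],
)

```text
t: 9.02
tool_pos: [0.5708, -0.0743, 0.178]
orientation: [-0.069, 2.42, 0.033]
force: [-0.1, -0.5, -0.2]
opening: 0.0009
gripper_force: 0.0
```

```bash
python3 path2.py; cat > rod.py <<'E'
from h import *
shot('scene','sr.png'); k=eyes.calibration('scene')
im=cv2.imread('pics/sr.png')[160:250,240:350]
m=cv2.inRange(cv2.cvtColor(im,cv2.COLOR_BGR2HSV),(20,140,110),(35,255,255)); ys,xs=np.nonzero(m); P=sorted(zip((xs+240).tolist(),(ys+160).tolist()))[::6]; print(P)
for q in (0,.2,.4,.6,.8,1.75):
    a=pts([.551,-.049,.0487,.002],.32,q); h=a['prop_hub']; d=(a['prop_mid']-h)/.13
    print(q,[proj(k,h+r*d).round().tolist() for r in (.06,.1,.15)])
E
python3 rod.py
```

```text
9.0667 [ 0.56861065 -0.07394773  0.17460039] [[-0.753, -0.059, 0.656], [-0.041, 0.998, 0.044], [-0.657, 0.006, -0.754]] [-1.3432261   0.35430853 -1.87961987]
pre [ 0.553 -0.075  0.229] [-0.81  0.01 -1.7 ]
in [ 0.586 -0.073  0.191] [-0.81  0.01 -0.04]
0 [ 0.584 -0.073  0.189] [-0.71  0.01 -0.04]
0.2 [ 0.569 -0.075  0.173] [ 0.03 -0.04  0.05]
0.4 [ 0.553 -0.073  0.156] [0.79 0.06 0.13]
0.6 [ 0.538 -0.066  0.139] [1.54 0.32 0.22]
0.8 [ 0.525 -0.051  0.126] [2.14 0.83 0.3 ]
1.0 [ 0.514 -0.033  0.115] [2.63 1.46 0.36]
1.2 [ 0.505 -0.012  0.107] [2.99 2.17 0.41]
[(255, 186), (261, 191), (264, 193), (266, 195), (269, 197), (271, 199), (273, 201), (275, 202), (277, 203), (278, 206), (280, 206), (282, 207), (284, 209), (286, 211), (288, 213), (290, 213), (291, 216)]
0 [[281.0, 206.0], [272.0, 198.0], [260.0, 189.0]]
0.2 [[283.0, 206.0], [275.0, 199.0], [266.0, 189.0]]
0.4 [[286.0, 207.0], [280.0, 200.0], [272.0, 191.0]]
0.6 [[288.0, 208.0], [284.0, 202.0], [280.0, 194.0]]
0.8 [[292.0, 209.0], [290.0, 204.0], [287.0, 197.0]]
1.75 [[306.0, 220.0], [313.0, 220.0], [322.0, 221.0]]
```

```bash
cat > asc.py <<'E'
from h import *
import sys
def asc(im,x0,x1,y0,y1,st=1):
    c=im[y0:y1:st,x0:x1:st]; hsv=cv2.cvtColor(np.ascontiguousarray(c),cv2.COLOR_RGB2HSV).astype(int)
    for j,row in enumerate(hsv):
        print('%3d '%(y0+j*st)+''.join('Y' if 18<=h<=36 and s>130 and v>100 else 'R' if (h<10 or h>170) and s>120 and v>80 else '#' if v<55 else 'b' if 10<h<40 and s>35 else '+' if v<110 else '.' for h,s,v in row))
E
python3 - <<'E'
from asc import *
k=eyes.calibration('scene'); s=robot.read_state(); T=R.from_rotvec(s['orientation'])
for z in (0,-.03,-.06,-.084,-.15): print(z,[proj(k,s['tool_pos']+T.apply([0,y,z])).round().tolist() for y in (-.0175,.0175)])
asc(eyes.read_camera('scene'),236,306,165,225)
k=eyes.calibration('wrist'); m=pts([.551,-.049,.0487,.002],.32)
print([proj(k,m[n]).round() for n in ('prop_hub','prop_mid','prop_end')])
asc(eyes.read_camera('wrist'),0,560,0,290,8)
E
```

```text
0 [[261.0, 194.0], [269.0, 200.0]]
-0.03 [[265.0, 186.0], [273.0, 192.0]]
-0.06 [[270.0, 178.0], [278.0, 184.0]]
-0.084 [[273.0, 171.0], [281.0, 178.0]]
-0.15 [[283.0, 153.0], [291.0, 160.0]]
165 ......................................+############bbbbbb####+++####++
166 ......................................+++############bbbbb####+++#####
167 ......................................++++#######bbb##bbYbbb####+#####
168 ......................................+++++#####bbbb###bbbbb##########
169 ......................................++++++####bb++####bbbb+#########
170 .........................................+++++##bb++++###bb+++########
171 ........................................+++++++#bb+++++++++.++########
172 ........................................++++++++++++++++.....++#######
173 .......................................++++++++++++++++++.....++++####
174 .......................................++....+++++....++++++.....++###
175 ......................................+++....++++......++++++.....+###
176 ......................................++.....++++.......+++++......+++
177 ....
[... 5730 characters left out ...]
...........##.###........
224 ......bbb..b.bb....b....................................+++###+.+.+bb.
232 ...................b....................................+R++++R+++++++
240 b.bbbbb...............+####..++...++b..................#++++RRRR++++++
248 bbb.bbb#.bbbbbbbb.....+####bY##YbbbbbbbYYYYYYYYYYYYYYYYYYYY+RRRRR+++++
256 bbb.bb##+.............#####YY++Ybbb#bbb+YYYYYYYYYYYYYYYYYYY+RRRRR..+++
264 bbbb.b+++++...........##############b#############......#++RRRRR...++b
272 bbb......bbb.........###############b##############......++++RR+...b+b
280 bbb.bbbb............################b##############+.......+........bb
288 ####+b..b......b.bb.################b###############.......+.....b++##
```

The wrist pixels show the finger drawn in front of the rod, so on the way in it brushed past on the robot side. I'll pull out and go in again with 8 mm more clearance.

apply_moves(
  steps=[0.1,0,-0.6,0,0,0,0,0,0,-0.6,0,0,0,0,0,0,-0.6,0,0,0,0,-0.6,0,0,0,0,0,0,-0.6,0,0,0,0,0,0,0,0,0,0,0,0,0,0,0,0.56,0,0,0,0,0,0,0.56,0,0,0,0,0,0,0.56,0,0,0,0,0,0,0,0,0,0,0],
)

```text
t: 10.05
tool_pos: [0.592, -0.0726, 0.1964]
orientation: [-0.067, 2.426, 0.037]
force: [-0.8, 0.7, -0.6]
opening: 0.0009
gripper_force: 0.0
```

```bash
python3 path2.py; python3 - <<'E'
from asc import *
k=eyes.calibration('wrist'); m=pts([.551,-.049,.0487,.002],.32)
print([proj(k,m[n]).round() for n in ('prop_hub','prop_mid','prop_end')])
asc(eyes.read_camera('wrist'),170,490,130,300,4)
E
```

```text
10.1 [ 0.59171914 -0.07263125  0.19762342] [[-0.754, -0.058, 0.655], [-0.039, 0.998, 0.045], [-0.656, 0.008, -0.754]] [-0.06025011 -0.52810043  1.44469867]
pre [ 0.553 -0.075  0.229] [ 0.28  0.01 -1.63]
in [ 0.586 -0.073  0.191] [0.28 0.01 0.04]
0 [ 0.584 -0.073  0.189] [0.38 0.01 0.04]
0.2 [ 0.569 -0.075  0.173] [ 1.12 -0.05  0.12]
0.4 [ 0.553 -0.073  0.156] [1.88 0.05 0.21]
0.6 [ 0.538 -0.066  0.139] [2.62 0.31 0.3 ]
0.8 [ 0.525 -0.051  0.126] [3.23 0.82 0.37]
1.0 [ 0.514 -0.033  0.115] [3.72 1.45 0.44]
1.2 [ 0.505 -0.012  0.107] [4.08 2.16 0.49]
[array([485., 206.]), array([276., 206.]), array([180., 206.])]
130 .....................................................................+#+++##++++
134 ..+..................................................................+#++###++++
138 ..+..................................................................++++###++++
142 ..+..................................................................+++####+++#
146 ..+..................................................................#++###++++#
150 ..+.................................................
[... 2473 characters left out ...]
.................+..
270 ###########################b##############################...................++.
274 ###########################b###############################...................+.
278 ###########################b##b#############################..................+.
282 ###########################b##b#############################b.................+.
286 ###########################b##b##############################..............+..+.
290 ###########################b##b###############################.....++++++++#####
294 ###########################b##b#################################################
298 ###########################b##b#################################################
```

```bash
python3 - <<'E'
from h import *
import pickle
k0=pickle.load(open('w2.pkl','rb')); T0=R.from_rotvec([0.079,-3.14,.002]); p0=np.array([.4708,-.0715,.3313])
Rc=k0['R']@T0.as_matrix(); tc=k0['R']@p0+k0['t']; print(k0['K'][0,0])
def cam(p,M):
    T=R.from_matrix(M).as_matrix(); Rw=Rc@T.T; return dict(K=k0['K'],k1=k0['k1'],R=Rw,t=tc-Rw@np.array(p))
V=[(cam([.5623,-.0716,.2089],[[-0.999,-0.052,-0.006],[-0.052,0.999,0.001],[0.006,0.002,-1.0]]),233.5),
(cam([.5686,-.0739,.2353],[[-0.949,-0.052,0.311],[-0.05,0.999,0.015],[-0.312,-0.001,-0.95]]),198.5),
(cam([.5686,-.0739,.1746],[[-0.753,-0.059,0.656],[-0.041,0.998,0.044],[-0.657,0.006,-0.754]]),252),
(cam([.5917,-.0726,.1976],[[-0.754,-0.058,0.655],[-0.039,0.998,0.045],[-0.656,0.008,-0.754]]),205)]
r=least_squares(lambda v:[proj(c,[v[0],-.075,v[1]])[1]-o for c,o in V],[.565,.19]); print(r.x,r.fun)
P=np.array([r.x[0],-.0735,r.x[1]]); c=V[3][0]; M=np.array([[-0.754,-0.058,0.655],[-0.039,0.998,0.045],[-0.656,0.008,-0.754]])
print('rod in tool',M.T@(P-[.5917,-.0726,.1976])); print('depth',(c['R']@P+c['t'])[2], 'rod px',k0['K'][0,0]*.01/(c['R']@P+c['t'])[2])
E
```

```text
314.22982896895786
[0.56786383 0.18723649] [ 0.52572405  0.00339839  1.65893376 -1.95900085]
rod in tool [ 0.02480604  0.00040139 -0.0078391 ]
depth 0.19343423847585578 rod px 16.244788484442978
```

apply_moves(
  steps=[0.2,0,0.15,0,0,0,0,0.2,0,0.15,0,0,0,0,0.2,0,0.03,0,0,0,0,0.2,0,0.03,0,0,0,0,0,0,0,0,0,0,0],
)

```text
t: 10.57
tool_pos: [0.5803, -0.0738, 0.174]
orientation: [-0.066, 2.423, 0.035]
force: [0.1, -0.7, -0.3]
opening: 0.0005
gripper_force: 0.0
```

```bash
python3 path2.py; python3 - <<'E'
from asc import *
asc(eyes.read_camera('wrist'),170,490,160,270,4)
E
```

```text
10.6167 [ 0.5809634  -0.07401783  0.1749672 ] [[-0.751, -0.057, 0.657], [-0.038, 0.998, 0.043], [-0.659, 0.007, -0.752]] [ 0.3429113   0.68551707 -0.15394222]
pre [ 0.553 -0.075  0.229] [-0.49  0.04 -1.96]
in [ 0.586 -0.073  0.191] [-0.49  0.04 -0.3 ]
0 [ 0.584 -0.073  0.189] [-0.39  0.04 -0.3 ]
0.2 [ 0.569 -0.075  0.173] [ 0.35 -0.02 -0.22]
0.4 [ 0.553 -0.073  0.156] [ 1.11  0.08 -0.13]
0.6 [ 0.538 -0.066  0.139] [ 1.85  0.34 -0.04]
0.8 [ 0.525 -0.051  0.126] [2.46 0.85 0.03]
1.0 [ 0.514 -0.033  0.115] [2.95 1.48 0.09]
1.2 [ 0.505 -0.012  0.107] [3.31 2.19 0.14]
160 ..+....................................................................#+++###++
164 ..+....................................................................++++###++
168 ..+....................................................................++++###++
172 ..+....................................................................++++##+++
176 ..+....................................................................+++###+++
180 ..+....................................................................+++###+++
184 ..+.............
[... 1149 characters left out ...]
..........bbbbbbb#++
240 .##########.b######YYYYYYY++YYbbYYYYYYYYYYYYYYYYYYYYYYYYYYYYYYYYYYYYYYYYYYYYY#++
244 +#########YYY+++++#YYYY+bbbb##bbbbbYYYYYYYYYYYYYYYYYYYYYYYYYYYYYYYYYYYYYYYYYY++R
248 ##########YYY++++++YYYbbbbbb##bbbbbbYYYYYYYYYYYYYYYYYYYYYYYYYYYYYYYYYYYYYYYYY++R
252 +#########YYY++++++YYYbbbbbb##bbbbbbYYYYYYYYYYYYYYYYYYYYYYYYYYYYYYYYYYYYYYYYY++R
256 +##########+bb+++++bbbbbbbbb##bbbbbb+.........+++..++................#++#++RRRRR
260 ++#########++++++++..bbbbbbb##bbbbbbb........+++++++++++................#++++RRR
264 +##########################b#############################...............#++++++R
268 ###########################b#############################+..............#++++++#
```

```bash
cat > tri.py <<'E'
from h import *
import pickle,os
k0=pickle.load(open('w2.pkl','rb')); T0=R.from_rotvec([0.079,-3.14,.002]); p0=np.array([.4708,-.0715,.3313])
Rc=k0['R']@T0.as_matrix(); tc=k0['R']@p0+k0['t']
def cam(p,M):
    T=R.from_matrix(M).as_matrix(); Rw=Rc@T.T; return dict(K=k0['K'],k1=k0['k1'],R=Rw,t=tc-Rw@np.array(p))
k=eyes.calibration('wrist'); shot('wrist','w9.png')
V=dict(w3=cam([.5623,-.0716,.2089],[[-0.999,-0.052,-0.006],[-0.052,0.999,0.001],[0.006,0.002,-1.0]]),
w5=cam([.5686,-.0739,.2353],[[-0.949,-0.052,0.311],[-0.05,0.999,0.015],[-0.312,-0.001,-0.95]]),w9=k)
def rays(c,uv):
    uv=np.atleast_2d(uv).astype(float); d=(uv-c['K'][:2,2])/np.diag(c['K'])[:2]; s=d.copy()
    for _ in range(8): s=d/(1+c['k1']*(s**2).sum(1,keepdims=True))
    return np.c_[s,np.ones(len(s))]@c['R'], -c['R'].T@c['t']
pl=[]
for n,c in V.items():
    im=cv2.imread(f'pics/{n}.png'); hsv=cv2.cvtColor(im,cv2.COLOR_BGR2HSV)
    m=cv2.inRange(hsv,(20,140,100),(33,255,255)); m[260:]=0
    ys,xs=np.nonzero(m); r,o=rays(c,np.c_[xs,ys]); r/=np.linalg.norm(r,axis=1)[:,None]
    nrm=np.linalg.svd(r)[2][2]; pl.append((nrm,o))
    red=cv2.inRange(hsv,(0,150,80),(6,255,255))|cv2.inRange(hsv,(174,150,80),(180,255,255)); red[300:]=0
    nn,lab,st,ce=cv2.connectedComponentsWithStats(red); i=1+st[1:,4].argmax()
    print(n,'yellow cols',xs.min(),xs.max(),'row med',np.median(ys),'hub',st[i],ce[i].round(1))
    print('  model hub',proj(c,pts([.551,-.049,.0487,.002],.32)['prop_hub']).round(1),'foot',proj(c,pts([.551,-.049,.0487,.002],.32)['prop_end']).round(1))
for a,b in ((0,1),(0,2),(1,2)):
    y=-.075; A=np.array([pl[i][0][[0,2]] for i in(a,b)]); rhs=[pl[i][0]@pl[i][1]-pl[i][0][1]*y for i in(a,b)]
    print(a,b,np.linalg.solve(A,rhs).round(4))
E
python3 tri.py
```

```text
w3 yellow cols 217 439 row med 232.0 hub [ 437  208   42   45 1312] [458.  230.2]
  model hub [451.5 232.5] foot [192.5 232.4]
w5 yellow cols 225 431 row med 198.0 hub [ 430  177   40   40 1087] [450.3 196.5]
  model hub [443.3 199.2] foot [202.4 198.5]
w9 yellow cols 208 478 row med 244.0 hub [ 469  224   59   45 1652] [503.1 247. ]
  model hub [490.7 245. ] foot [179.4 246.6]
0 1 [0.5663 0.1901]
0 2 [0.5663 0.1901]
1 2 [0.5663 0.1901]
```

The planes from three views all agree: the rod is at x=0.566, z=0.190, and nominally the finger passes through it without any force. So the closed fingertips must end well short of the nominal TCP. I'll back up and go in deeper, checking the force as I go.

apply_moves(
  steps=[-0.3,0,-0.2,0,0,0,0,-0.4,0,0,0,0,0,0,0,0,0,0,0,0,0,0,0,0.25,0,0,0,0,0,0,0.15,0,0,0,0,0,0,0,0,0,0,0],
)

```text
t: 11.22
tool_pos: [0.6009, -0.0724, 0.1829]
orientation: [-0.066, 2.424, 0.036]
force: [-0.8, -0.7, -0.7]
opening: 0.0003
gripper_force: 0.0
```

```bash
python3 path2.py|head -1; python3 -c "
from h import *
print(robot.read_state()['force'], robot.read_state()['tool_pos'])"
```

```text
11.2667 [ 0.60077921 -0.07237096  0.18312671] [[-0.753, -0.058, 0.656], [-0.038, 0.998, 0.044], [-0.657, 0.008, -0.754]] [-0.15245667 -1.0334732  -0.79453904]
[-0.15245667 -1.0334732  -0.79453904] [ 0.60077921 -0.07237096  0.18312671]
```

The nominal TCP is now in the plane of the sheet with no contact, so the tips are indeed short of it. I'll go deeper.

apply_moves(
  steps=[0,0,0.2,0,0,0,0,0,0,0.2,0,0,0,0,0,0,0,0,0,0,0,0.3,0,0,0,0,0,0,0.3,0,0,0,0,0,0,0.3,0,0,0,0,0,0,0,0,0,0,0,0,0],
)

```text
t: 11.85
tool_pos: [0.5872, -0.0732, 0.1561]
orientation: [-0.066, 2.423, 0.035]
force: [2.2, -0.1, -0.5]
opening: 0.0006
gripper_force: 0.9
```

```bash
python3 path2.py|head -1; python3 - <<'E'
from asc import *
asc(eyes.read_camera('wrist'),170,490,160,270,5)
E
```

```text
11.9 [ 0.58803236 -0.07341247  0.15719387] [[-0.752, -0.057, 0.657], [-0.038, 0.998, 0.043], [-0.659, 0.007, -0.752]] [1.29038255 0.48594283 0.28285879]
160 ............................................................++++
165 ............................................................++++
170 +...........................................................++++
175 +...........................................................++++
180 +...........................................................+++#
185 +...........................................................+++#
190 +...........................................................+++#
195 +...........................................................+++#
200 ######.....................................................++++#
205 ########...................................................##+##
210 ########...#...............................................#####
215 #######b.b#####............................................#####
220 #######YYY++###YYb.........................................#####
225 ######YYYY+++++YYYYYYYYYbb.................................####+
230 #######.YY++++YYYYYYYYYYYYYYYYYYY..........................####+
235 #######...++++YYYYYYYYYYYYYYYYYYYYYYYYYY...................#++#+
240 ...+###.....+++....bYYYYYYYYYYYYYYYYYYYYYYYYYYYb...........++#+R
245 ..................bbbbb#b+bYYYYYYYYYYYYYYYYYYYYYYYYYYYb....++++R
250 .................bbbbb##bbbbb.....YYYYYYYYYYYYYYYYYYYYYYYYYYYYb+
255 .................bbbbb##bbbbb............bYYYYYYYYYYYYYYYYYYYYYY
260 .+++....+++..++..bbbbb##bbbbb+.......++++++++...bbYYYYYYYYYYYYYY
265 .#############################################...........YYYYYYY
```

Contact: the rod now lies over the finger and has started to turn. I'll keep pushing along the arc.

apply_moves(
  steps=[0.38,0.02,0.06,0,0,0,0,0.38,0.02,0.06,0,0,0,0,0.38,0.1,0.06,0,0,0,0,0.38,0.13,0.06,0,0,0,0,0.31,0.22,0.05,0,0,0,0,0.31,0.25,0.05,0,0,0,0,0.25,0.3,0.04,0,0,0,0,0.25,0.3,0.04,0,0,0,0,0.2,0.33,0.03,0,0,0,0],
)

```text
t: 12.7
tool_pos: [0.5515, -0.0302, 0.0991]
orientation: [-0.069, 2.441, 0.04]
force: [-0.0, -0.6, -0.8]
opening: 0.0009
gripper_force: 0.0
```

```bash
python3 path2.py|head -1; python3 rod.py;  python3 - <<'E'
from asc import *
asc(eyes.read_camera('wrist'),100,500,60,290,6)
E
```

```text
12.75 [ 0.55116733 -0.02891925  0.09827194] [[-0.765, -0.061, 0.641], [-0.039, 0.998, 0.048], [-0.643, 0.012, -0.766]] [-0.17009     0.49585976 -0.99158886]
[(301, 219), (304, 219), (307, 219), (309, 221), (312, 221), (316, 221), (322, 221)]
0 [[281.0, 206.0], [272.0, 198.0], [260.0, 189.0]]
0.2 [[283.0, 206.0], [275.0, 199.0], [266.0, 189.0]]
0.4 [[286.0, 207.0], [280.0, 200.0], [272.0, 191.0]]
0.6 [[288.0, 208.0], [284.0, 202.0], [280.0, 194.0]]
0.8 [[292.0, 209.0], [290.0, 204.0], [287.0, 197.0]]
1.75 [[306.0, 220.0], [313.0, 220.0], [322.0, 221.0]]
 60 ...........................++++........................#++++++....#
 66 ...............+.......++++++++.................+++....++++++.....#
 72 .......................++++++++................+++....#++++++......
 78 ........................+++++++..+............++++.+..+++++++......
 84 ..............................+....+.........+++.....+++++++......#
 90 ..............................+...........+++........#++++++......#
 96 .........................................+++++++++...+++++++......#
102 .................................
[... 1566 characters left out ...]
...............................................YYYb.
240 +............................b..b............................YYYY..
246 ...........................bbbb#bbb..........................YYYY..
252 .+........................bbbbb#bbbb.........................YYYY..
258 .+........................bbbb##bbbb..............++#######..YYYb..
264 .+..........######################################++++++#++.YYYY...
270 .+..........######################################+++++++++.YYYY...
276 ...........########################################++++##++.YYYY...
282 ..........####################b#####################++##+#+.YYY+...
288 .........#####################b######################++...+bYYY....
```

The prop has snapped down: the rod pixels run exactly along the q=1.75 line in the scene view. Now I retreat and reorient for the handle.

apply_moves(
  steps=[0,0,-0.9,0,0,0,0,0,0,-1,0,0,0,0,0,0,-1,0,0,0,0,0,0,-1,0,0,0,0,0,0,-0.5,0,0.9,0,0,0,0,-0.5,0,0.97,0,0,0,0,-0.5,0,0.97,0,0,0,0,-0.5,0,0.97,0,0,0,0,-0.5,0,0.97,0,0,0,0,-0.5,0,0.97,0,0,0,0,-0.5,0,0.97,0,0],
)

```text
t: 13.77
tool_pos: [0.4788, -0.0505, 0.2527]
orientation: [0.108, -3.122, -0.03]
force: [0.3, -0.3, 1.8]
opening: 0.0008
gripper_force: 0.0
```

apply_moves(
  steps=[0,0,-0.3,0,0,1,60,0,0,-0.3,0,0,1,60,0,0,-0.3,0,0,1,60,0,0,0,0,0,1,60,0,0,0,0,0,1,60,0,0,0,0,0,1,60,0,0,0,0,0,1,60,0,0,0,0,0,1,60,0,0,0,0,0,1,60,0,0,0,0,0,1,60,0,0,0,0,0,1,60,0,0,0,0,0,1,60],
)

```text
t: 14.77
tool_pos: [0.4788, -0.0509, 0.2778]
orientation: [-1.751, -2.58, -0.013]
force: [0.1, -0.2, 0.4]
opening: 0.0557
gripper_force: 0.0
```

apply_moves(
  steps=[0,0,0,0,0,1,60,0,0,0,0,0,1,60,0,0,0,0,0,1,60,0,0,0,1,0,0,60,0,0,0,1,0,0,60,0,0,0,1,0,0,60,0,0,0,0,0,0,60],
)

```text
t: 15.35
tool_pos: [0.4783, -0.0505, 0.2709]
orientation: [-1.952, -2.101, 0.342]
force: [0.3, 0.5, -3.4]
opening: 0.0556
gripper_force: 0.0
```

```bash
cat > hand.py <<'E'
from h import *
k=eyes.calibration('wrist'); shot('wrist','wh.png')
s=robot.read_state(); T=R.from_rotvec(s['orientation']); print(s['t'],s['tool_pos'],T.as_matrix().round(3).tolist(),s['force'],s['opening'])
S=R.from_euler('z',.0487)*R.from_euler('y',.32)
# desired: tool x=+y, y=+x, z=-z of shield
D=S*R.from_matrix(np.array([[0,1,0],[1,0,0],[0,0,-1]]).T)
print('turn needed /6deg',((T.inv()*D).as_rotvec()/np.deg2rad(6)).round(2))
m=pts([.551,-.049,.0487,.002],.32); H=m['shield_handle']; print('H',H.round(4))
for n,t in (('pre',.10),('grasp',-.024)): print(n,(T.inv().apply(H+S.apply([0,0,t])-s['tool_pos'])/.03).round(2))
print('handle px',[(np.round(d['xy'],1),d['conf']) for d in eyes.place_of('wrist','shield_handle')[:2]],proj(k,H).round(1))
eyes.read_camera('top'); print('top',[(np.round(d['xy'],1),d['conf']) for d in eyes.place_of('top','shield_handle')[:2]],proj(eyes.calibration('top'),H).round(1))
E
python3 hand.py
```

```text
15.4 [ 0.47870164 -0.05048762  0.27267119] [[-0.07, 0.94, -0.333], [0.997, 0.074, -0.001], [0.024, -0.332, -0.943]] [-0.28664452 -0.40321018  0.20631043] 0.055654833916647654
turn needed /6deg [-0.18 -0.15  0.26]
H [ 0.6427 -0.0445  0.3152]
pre [-0.09  4.63 -6.49]
grasp [-0.16  4.7  -2.36]
handle px [] [628.6 325.8]
top [] [287.4 182. ]
```

apply_moves(
  steps=[0,0,-0.93,-0.18,-0.15,0.26,60,0,0,-0.93,0,0,0,60,0,0,-0.93,0,0,0,60,0,0,-0.93,0,0,0,60,0,0,-0.93,0,0,0,60,0,0,-0.93,0,0,0,60,0,0,-0.93,0,0,0,60,0,0.7,0,0,0,0,60,0,0.7,0,0,0,0,60,0,0.7,0,0,0,0,60,0,0.7,0,0,0,0,60,0,0,0,0,0,0,60],
)

```text
t: 16.55
tool_pos: [0.62, -0.0441, 0.4354]
orientation: [-2.008, -2.106, 0.332]
force: [0.9, -0.3, -2.2]
opening: 0.0558
gripper_force: 0.0
```

```bash
python3 hand.py; python3 - <<'E'
from asc import *
asc(eyes.read_camera('wrist'),0,560,0,420,8)
E
```

```text
16.6 [ 0.61893505 -0.04416314  0.43683651] [[-0.048, 0.951, -0.305], [0.999, 0.045, -0.017], [-0.002, -0.305, -0.952]] [-0.00980973 -0.77713819 -0.85032976] 0.05554311383877224
turn needed /6deg [ 0.1   0.02 -0.01]
H [ 0.6427 -0.0445  0.3152]
pre [-0.05  2.02  0.29]
grasp [-0.04  1.98  4.42]
handle px [(array([342. , 196.5]), 0.64)] [342.3 201.9]
top [(array([288.5, 167.8]), 0.6)] [287.4 182. ]
  0 ...#.................+++++++++........................................
  8 ...#.............+++++++++++++........................................
 16 +..#........++++++++++++++++++.......................................b
 24 +..#........++++++++++++++++++.......................................b
 32 +..#........++++++++++++++++++.......................................+
 40 +..#........++++++++++++++++++.......................................b
 48 +...........+++++++++++++++++++++++++++++....+++++++++++++.+.........+
 56 b...........++++++.....++++++++++++++++++++++++++++++++++++++++++....b
 64 +...........+++++......+++++++++++++++++++++++++++++++++++++++++++..bb
 72 +...........+++++......
[... 2572 characters left out ...]
.bb###################bbb
352 bbbbb###################bb....bbb...........++bb###bbbbbbbbbbbbbbbbbbb
360 bbbbbb################bbbbbbbbbbbbbbbbbbbbbbbbbbbbbbbbbbbbbbbbbbbbbbbb
368 bbbbbb###############bbbbbbbbbbbbbbbbbbbbbbbbbbbbbbbbbbbbbbbbbbbbbbbbb
376 #####################bbbbbbbbbbbbbbbbbbbbbbbbbbbbbbbbbbbbbb###########
384 ######################################################################
392 ######################################################################
400 ######################################################################
408 ######################################################################
416 ######################################################################
```

apply_moves(
  steps=[0,0.7,0.1,0.1,0,0,60,0,0.7,0.1,0,0,0,60,0,0.6,0.1,0,0,0,60,0,0,0,0,0,0,60,0,0,0,0,0,0,60],
)

```text
t: 17.22
tool_pos: [0.6653, -0.0413, 0.4085]
orientation: [-2.005, -2.103, 0.34]
force: [0.0, -0.1, 0.9]
opening: 0.0554
gripper_force: 0.0
```

```bash
python3 hand.py; python3 - <<'E'
from h import *
im=cv2.imread('pics/wh.png'); 
for r in (150,180,200,215): print(r,im[r,210:350:3].max(1).tolist())
E
```

```text
17.2667 [ 0.66516902 -0.04134568  0.41118755] [[-0.048, 0.95, -0.307], [0.999, 0.045, -0.018], [-0.004, -0.308, -0.951]] [-0.04164449  0.03613864  0.33759291] 0.055856653815643656
turn needed /6deg [ 0.07  0.03 -0.01]
H [ 0.6427 -0.0445  0.3152]
pre [-0.07  0.29 -0.06]
grasp [-0.06  0.26  4.08]
handle px [(array([236.5,  94.9]), 0.67), (array([293.1, 198.6]), 0.64)] [291.5 205.3]
top [] [287.4 182. ]
150 [150, 153, 144, 153, 140, 150, 150, 145, 151, 149, 152, 151, 159, 175, 172, 170, 173, 164, 177, 168, 175, 163, 170, 160, 0, 15, 18, 18, 18, 18, 15, 32, 45, 68, 92, 92, 103, 101, 100, 94, 101, 99, 94, 100, 100, 99, 98]
180 [148, 161, 146, 161, 151, 151, 150, 151, 153, 148, 153, 149, 160, 154, 152, 152, 149, 160, 153, 142, 148, 153, 154, 157, 35, 12, 12, 14, 13, 11, 12, 26, 44, 61, 77, 76, 77, 78, 75, 78, 81, 74, 80, 76, 75, 79, 77]
200 [154, 137, 151, 158, 150, 146, 152, 156, 152, 150, 152, 149, 152, 152, 154, 148, 153, 154, 147, 155, 154, 158, 143, 154, 53, 25, 27, 12, 12, 12, 10, 25, 43, 63, 80, 79, 80, 75, 73, 78, 77, 80, 78, 78, 78, 80, 77]
215 [176, 174, 179, 173, 168, 183, 183, 178, 174, 180, 172, 177, 172, 158, 146, 147, 154, 141, 146, 153, 150, 154, 151, 161, 97, 25, 28, 27, 25, 20, 16, 26, 44, 71, 77, 83, 78, 92, 172, 158, 151, 148, 146, 152, 154, 149, 169]
```

apply_moves(
  steps=[-0.06,0.34,0,0.07,0,0,60,0,0,0.8,0,0,0,60,0,0,0.8,0,0,0,60,0,0,0.8,0,0,0,60,0,0,0.8,0,0,0,60,0,0,0.6,0,0,0,60,0,0,0.3,0,0,0,60,0,0,0,0,0,0,60],
)

```text
t: 18.08
tool_pos: [0.6369, -0.0449, 0.2997]
orientation: [-2.003, -2.102, 0.344]
force: [0.2, -0.1, 0.1]
opening: 0.0557
gripper_force: 0.0
```

```bash
python3 hand.py
```

```text
18.1333 [ 0.63745615 -0.04491834  0.3012232 ] [[-0.049, 0.949, -0.313], [0.999, 0.045, -0.019], [-0.004, -0.313, -0.95]] [-0.42715174 -0.29164126 -0.20280711] 0.0558961546796119
turn needed /6deg [ 0.01  0.04 -0.01]
H [ 0.6427 -0.0445  0.3152]
pre [-0.01  0.03 -3.83]
grasp [0.01 0.02 0.3 ]
handle px [(array([285.5, 239.8]), 0.75)] [285.  246.5]
top [(array([286.8, 181.3]), 0.85)] [287.4 182. ]
```

apply_moves(
  steps=[0,0.02,0.3,0,0,0,60,0,0,0.2,0,0,0,60,0,0,0,0,0,0,0,0,0,0,0,0,0,0,0,0,0,0,0,0,0,0,0,0,0,0,0,0,0,0,0,0,0,0,0,0,0,0,0,0,0,0,0,0,0,0,0,0,0,0,0,0,0,0,0,0],
  grip_force=25,
)

```text
t: 19.12
tool_pos: [0.6341, -0.0451, 0.2869]
orientation: [-2.005, -2.104, 0.341]
force: [1.6, -0.4, 1.7]
opening: 0.0184
gripper_force: 24.9
```

```bash
python3 hand.py
```

```text
19.1667 [ 0.634067   -0.04511365  0.28687585] [[-0.049, 0.949, -0.312], [0.999, 0.045, -0.019], [-0.004, -0.312, -0.95]] [ 1.33408961 -0.74055718  1.85942386] 0.01850808033346367
turn needed /6deg [ 0.02  0.04 -0.01]
H [ 0.6427 -0.0445  0.3152]
pre [-0.01 -0.01 -4.32]
grasp [ 0.   -0.02 -0.19]
handle px [(array([283.5, 249.7]), 0.6)] [282.8 254.8]
top [(array([285.5, 180.7]), 0.59), (array([241.5, 255.3]), 0.55)] [287.4 182. ]
```

The handle is gripped at an 18.4 mm opening. Next I swing the shield up along its arc to just short of contact.

apply_moves(
  steps=[0,-0.12,0.001,-0.13,0,0,0,0,-0.229,0.003,-0.25,0,0,0,0,-0.229,0.003,-0.25,0,0,0,0,-0.229,0.003,-0.25,0,0,0,0,-0.229,0.003,-0.25,0,0,0,0,-0.229,0.003,-0.25,0,0,0,0,-0.229,0.003,-0.25,0,0,0,0,-0.229,0.003,-0.25,0,0,0,0,-0.229,0.003,-0.25,0,0,0,0,-0.12,0.001,-0.13,0,0,0,0,0,0,0,0,0,0,0,0,0,0,0,0,0],
)

```text
t: 20.32
tool_pos: [0.5727, -0.0491, 0.2993]
orientation: [-2.131, -2.234, 0.098]
force: [0.3, -5.2, 1.9]
opening: 0.0181
gripper_force: 24.8
```

```bash
cat > st.py <<'E'
from h import *
F=[];X=[]
for _ in range(6):
    eyes.read_camera('top'); s=robot.read_state(); F.append(s['force']); X.append(s['tool_pos'])
T=R.from_rotvec(s['orientation']).as_matrix(); x=np.mean(X,0); d=x-[.551,-.049,.038]
print(s['t'],x.round(4),'F',np.mean(F,0).round(2),'tq',np.round(s['wrist_torque'],2),'open',round(s['opening'],4),'tool lean',np.arctan2(-T[0,2],-T[2,2]).round(4),'arc lean',np.arctan2(d[0],d[2]).round(4),'rad',np.hypot(d[0],d[2]).round(4))
E
python3 st.py
```

```text
20.6167 [ 0.5732 -0.049   0.2993] F [ 0.23 -5.64  2.31] tq [-1.08  0.17  0.09] open 0.0185 tool lean 0.0818 arc lean 0.0849 rad 0.2622
```

apply_moves(
  steps=[-0.03,-0.04,0,-0.042,0,0,0,0,-0.04,0,-0.042,0,0,0,0,-0.04,0,-0.042,0,0,0,0,-0.04,0,-0.042,0,0,0,0,-0.04,0,-0.042,0,0,0,0,-0.04,0,-0.042,0,0,0,0,0,0,0,0,0,0],
)

```text
t: 21.2
tool_pos: [0.5658, -0.0495, 0.2997]
orientation: [-2.143, -2.249, 0.066]
force: [-0.0, -4.3, 5.2]
opening: 0.0187
gripper_force: 25.0
```

```bash
python3 st.py
```

```text
21.5 [ 0.566  -0.0495  0.2997] F [-0.11 -4.88  5.51] tq [-0.89  0.24 -0.01] open 0.0184 tool lean 0.055 arc lean 0.0572 rad 0.2622
```

apply_moves(
  steps=[-0.03,-0.04,-0.02,-0.042,0,0,0,0,-0.04,0,-0.042,0,0,0,0,-0.04,0,-0.042,0,0,0,0,-0.04,0,-0.042,0,0,0,0,0,0,0,0,0,0],
)

```text
t: 21.92
tool_pos: [0.5608, -0.05, 0.3]
orientation: [-2.149, -2.258, 0.047]
force: [-1.1, 0.9, 1.5]
opening: 0.0183
gripper_force: 24.8
```

```bash
python3 st.py
```

```text
22.2167 [ 0.561  -0.0499  0.3   ] F [-0.31  2.16  1.28] tq [ 0.46  0.33 -0.08] open 0.0182 tool lean 0.0383 arc lean 0.0383 rad 0.2622
```

apply_moves(
  steps=[0.01,-0.04,0,-0.042,0,0,0,0,-0.04,0,-0.042,0,0,0,0,-0.04,0,-0.042,0,0,0,0,-0.04,0,-0.042,0,0,0,0,0,0,0,0,0,0],
)

```text
t: 22.63
tool_pos: [0.556, -0.0503, 0.3002]
orientation: [-2.159, -2.267, 0.027]
force: [-0.7, 2.6, -1.2]
opening: 0.0184
gripper_force: 24.6
```

```bash
python3 st.py
```

```text
22.9333 [ 0.5562 -0.0503  0.3002] F [-0.69  2.21 -1.53] tq [ 0.37  0.25 -0.03] open 0.0182 tool lean 0.0206 arc lean 0.02 rad 0.2622
```

apply_moves(
  steps=[0.01,-0.04,0,-0.042,0,0,0,0,-0.04,0,-0.042,0,0,0,0,-0.04,0,-0.042,0,0,0,0,0,0,0,0,0,0],
)

```text
t: 23.27
tool_pos: [0.5525, -0.0505, 0.3002]
orientation: [-2.166, -2.273, 0.013]
force: [-0.3, -0.6, -3.7]
opening: 0.0179
gripper_force: 24.4
```

```bash
python3 st.py
```

```text
23.5667 [ 0.5527 -0.0505  0.3002] F [-0.45 -1.04 -4.09] tq [-0.25  0.23 -0.02] open 0.0186 tool lean 0.0074 arc lean 0.0064 rad 0.2623
```

apply_moves(
  steps=[0,-0.04,0.015,-0.042,0,0,0,0,-0.04,0,-0.042,0,0,0,0,-0.04,0,-0.042,0,0,0,0,0,0,0,0,0,0],
)

```text
t: 23.9
tool_pos: [0.549, -0.0507, 0.3002]
orientation: [2.161, 2.269, 0.003]
force: [-0.5, -2.3, -3.3]
opening: 0.0184
gripper_force: 24.5
```

```bash
python3 st.py
```

```text
24.2 [ 0.5492 -0.0507  0.3002] F [-0.4  -3.08 -2.5 ] tq [-0.72  0.16 -0.01] open 0.0182 tool lean -0.0065 arc lean -0.0067 rad 0.2622
```

apply_moves(
  steps=[-0.01,-0.04,0.01,-0.042,0,0,0,0,-0.04,0,-0.042,0,0,0,0,-0.04,0,-0.042,0,0,0,0,0,0,0,0,0,0],
)

```text
t: 24.53
tool_pos: [0.5456, -0.0509, 0.3001]
orientation: [2.155, 2.263, 0.018]
force: [-1.1, -2.9, 0.2]
opening: 0.0183
gripper_force: 24.7
```

```bash
python3 st.py
```

```text
24.8333 [ 0.5457 -0.0509  0.3001] F [-0.44 -2.73  1.85] tq [-0.52  0.24 -0.01] open 0.0185 tool lean -0.02 arc lean -0.02 rad 0.2621
```

apply_moves(
  steps=[-0.01,-0.04,-0.01,-0.042,0,0,0,0,-0.04,0,-0.042,0,0,0,0,-0.04,0,-0.042,0,0,0,0,0,0,0,0,0,0],
)

```text
t: 25.17
tool_pos: [0.5431, -0.0511, 0.3001]
orientation: [2.147, 2.255, 0.036]
force: [7.4, -0.7, -2.0]
opening: 0.0187
gripper_force: 24.6
```

```bash
python3 st.py
```

```text
25.4667 [ 0.5432 -0.0511  0.3001] F [ 7.11 -1.23 -1.06] tq [-0.27 -1.16 -0.05] open 0.0183 tool lean -0.0356 arc lean -0.0297 rad 0.2622
```

The foot is seated: reaction Fx stepped to 7.1 N, which puts about 20 N on the foot. I'll check the prop and stillness, then hand in.

apply_moves(
  steps=[0,0,0,0,0,0,0,0,0,0,0,0,0,0,0,0,0,0,0,0,0,0,0,0,0,0,0,0,0,0,0,0,0,0,0,0,0,0,0,0,0,0],
)

```text
t: 25.97
tool_pos: [0.5432, -0.0511, 0.3001]
orientation: [2.147, 2.256, 0.036]
force: [6.6, -1.3, -1.7]
opening: 0.0183
gripper_force: 24.6
```

```bash
python3 st.py; python3 - <<'E'
from h import *
im=shot('scene','se.png'); k=eyes.calibration('scene')
m=cv2.inRange(cv2.cvtColor(im,cv2.COLOR_RGB2HSV),(20,140,100),(35,255,255)); m[:, :285]=0; m[:205]=0; m[250:]=0; m[:,350:]=0
ys,xs=np.nonzero(m); print(sorted(zip(xs.tolist(),ys.tolist()))[::5])
for q in (1.75,1.5):
    a=pts([.551,-.049,.0487,.002],-.03,q); h=a['prop_hub']; d=(a['prop_mid']-h)/.13; print(q,[proj(k,h+r*d).round().tolist() for r in (0,.06,.1,.15,.188)])
E
```

```text
26.2667 [ 0.5432 -0.0511  0.3001] F [ 6.97 -1.34 -0.99] tq [-0.31 -1.14 -0.04] open 0.0183 tool lean -0.0356 arc lean -0.0296 rad 0.2622
[(312, 213), (317, 218), (322, 222)]
1.75 [[307.0, 208.0], [314.0, 215.0], [318.0, 219.0], [323.0, 225.0], [327.0, 228.0]]
1.5 [[307.0, 208.0], [310.0, 212.0], [313.0, 215.0], [315.0, 218.0], [317.0, 220.0]]
```

The rod lies on the q=1.75 line and the force is steady at about 7 N at the handle. Handing in.

```bash
python3 -c "
from plant import robot
print(robot.close_job())"
```

```text
the job is handed in; nothing more can be done
None
```

I handed the job in: the prop is down at its stop and the foot is seated on the pad at about 20 N by the handle force, with the shield held upright and still in the gripper; no verdict came back, and I didn't check the glassware again at the end.

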